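# Load a vial into the capping press and wind the press down with its fold-out crank

### The arm

A 6-joint arm with a two-finger parallel gripper is mounted at the origin on a cart in front of the work surface, level with it; the furniture and walls round the work are solid. World frame = base frame: x ahead of the robot, y to its left, z up, the work surface at z = 0. Lengths are in m, angles in rad, forces in N, time in s.
With the tool pointing down it reaches from about 0.275 to 0.875 m from the base axis. Payload 12.5 kg.
Tool frame: the origin (TCP) lies on the centre line of the jaws, within the pads' length; the fingertips stand r.finger_overhang ahead of it and the grasp point (between the pads) lies 3 mm ahead of it (r.finger_overhang is the distance from the TCP to the fingertips, in m); z points along the fingers, y is the line along which they close (so a half turn about z gives the same grasp; the last joint's range is limited). The gripper opens to 85 mm and grips with 20 to 120 N. Pads are 22 mm wide; open, the fingers measure 114 mm over their backs; the gripper's body (76 mm by 85 mm) begins 54 mm behind the grasp point. The pads swing forward as they close: fully open they stand 13 mm farther back than shut.
Start: joints at [1.057, 0.351, 1.652, -0, 1.139, -0.085], TCP at [0.229, 0.5, 0.253] pointing down, gripper open.
Joint ranges: [-2.75, 2.75], [-0.79, 2.1], [0.01, 2.65], [-1.57, 4.71], [0.07, 3.14], [-2.87, 2.87]. Speed limits (rad/s): [2.22, 2.22, 2.79, 3.14, 3.14, 3.14].

### API

Orientations are given as a unit quaternion [x, y, z, w].
In Python, from cell import r, optics gives the robot as it stands. The module is installed in compiled form; this text tells all that it offers. Calls block until the motion is done:
- r.move_to(position, orientation): joint-space move of the TCP to a pose.
- r.move_linear(position, rot=None, vel=0.15): straight line of the TCP; rot=None keeps the orientation; vel is the mean speed in m/s.
- r.set_joints(angles): joint-space move.
- r.set_gripper(opening, squeeze=None): opening from 0.0 (shut) to 1.0 (fully open); squeeze is the grip in N (None keeps the last); returns when the fingers have stopped.
- r.sleep(seconds).
- r.inverse_kinematics(position, orientation): joint angles nearest the present ones, or None.
- optics.get_image(name): name is "side" or "top"; returns a dict with "pixels" (384x512x3 uint8, red, green, blue), "depth" (384x512 float32, m along the optical axis (not along the pixel's ray), 0 where there is no reading), "fx", "fy", "cx", "cy" (pixels), "D" ([k1, k2, p1, p2, k3] as OpenCV has them; the pictures are not rectified), "camera_from_world" (4x4, takes a point from world to camera coordinates). Camera axes: x right, y down, z forward; pixel columns grow to the right and rows downward; lengths in m; the calibration is good to about 2 mm. A picture is of the moment at which its call begins.
A pose or a line that the arm cannot do raises r.PlanningError and nothing moves.
- r.hand_in(): hands the job in; it is judged then, once.
Readings, each from a call of its own:
- r.current_t(): time.
- r.current_q(): joint angles.
- r.current_qvel(): joint speeds.
- r.current_effort(): joint torques, N m.
- r.current_tool_pos(): TCP position.
- r.current_ee_rot(): TCP orientation.
- r.current_contact_force(): force on the tool from outside, world axes, zero at the start.
- r.current_torque(): the same for the moment, N m.
- r.current_opening(): opening from 0.0 (shut) to 1.0 (fully open).
- r.current_finger_force(): force on a finger pad.
Only numpy, scipy, OpenCV 4.12 (cv2) and the standard library are available. Lean on these libraries where they do the work, as an engineer would, in place of code of your own. Each camera call takes 0.05 s, during which the arm holds its last target. There are 200 camera calls.

### The job

Pick up the small metal carrier with the sample vial, turn it end for end and, while the press's handwheel is still locked, slide it narrow end first between the press's guide rails until it is fully home against the stop. Then swing the folded crank handle out of the sloping handwheel until its latch snaps in behind it, which frees the wheel, and wind the wheel clockwise all the way to its end stop so that the spring pad presses on the vial's cap; let go and leave the crank out. Keep the vial upright and leave the other things on the bench where they are.

Things in the scene. Friction and masses are not known exactly. Their poses are not given: they have to be found in the camera images.
- press: Hand capping press, fixed. Dark base plate 165 x 300 x 12 mm, grey crosshead on two columns, 250 to 292 mm above the bench. Origin under the middle of the base; x away from the operator, y left, z up. Guide rails and ram at the left (y = 85 mm), sloping gearbox with the handwheel at the right (y = -130 to -10 mm). The crosshead reaches forward to x = -5 mm over the whole width.
- rail_mouth (a point): Middle of the guide rails' flared mouth, on the base plate, 12 mm above the bench; axes as the press. The rails run along +x, 12 mm high, 47 mm apart inside, flared to 59 mm over the first 12 mm. The ram housing above them starts 114 mm above the bench and 39 mm beyond this point.
- rail_stop (a point): On the base plate between the rails, at the face of the end stop, 92 mm beyond the mouth; axes as the press. The carrier is fully home when the end of its tongue rests against it (carrier's origin 95 mm in front of this point, 12 mm above the bench).
- carrier: Loose metal carrier holding a capped vial, 0.4 kg. Origin on its underside where the narrow tongue meets the wide head; x along the tongue, z up. Tongue: x = 0 to 95 mm, 44 mm wide, 10 mm high. Head: x = -45 to 0 mm, 64 mm wide (too wide for the rails), 12 mm thick, with an upright grip fin. Centre of mass near the origin. The vial, 27 mm wide, stands fast in a collar at x = 68 mm.
- fin (a point): Middle of the carrier's grip fin, at x = -24 mm, 34 mm above the carrier's underside; axes as the carrier. The fin is 10 mm thick across y, 36 mm long along x and its top is 46 mm above the underside. Pinch it across y.
- cap_top (a point): Centre of the top of the cap of the carrier's vial, 64 mm above the carrier's underside; fully home it lies straight under the ram's pad.
- wheel_axis (a point): Centre of the handwheel; axes as the press. The wheel's axis leans 40 degrees from vertical towards the operator: outward is (-sin 40, 0, cos 40) of the press, up the slope is (cos 40, 0, sin 40). Aluminium disc, 144 mm diameter; its rim stands 6 mm, its dished web 0 mm, its hub 7 mm outward of this point.
- crank_pivot (a point): Pivot of the folding crank handle, 52 mm from the wheel's axis, 26 mm outward of its centre; turns with the wheel. z is outward along the wheel's axis, x points to the axis. Parked, it is at the wheel's lowest point and the folded handle lies from it up the slope across the hub, parallel to the disc. The handle swings from x to z, about y.
- grip_mid (a point): On the centre line of the crank handle's black grip, 52 mm from the pivot; x points from the pivot to the handle's free end. The grip is a round sleeve of 20 mm diameter, from 18 to 80 mm from the pivot, and spins freely on the handle.
- crank (a joint): Fold of the crank handle, rad: 0 folded flat, 1.57 straight out along the wheel's axis, 1.60 hard stop. It stays where it is left (about 2 N at the grip). From 1.1 on it must be pushed, with 4 to 10 N at the grip, past a sprung latch that snaps in behind it at about 1.54 and holds it out. Between two flat fingers the handle turns and slips easily as it swings; pushed from its hub side it cannot.
- pawl (a joint): Travel of the crank's sprung latch at the wheel's rim, m: 0 home, up to 0.006 while the handle's heel pushes it aside. The handle is latched when this is back at 0 with the crank above 1.5.
- handwheel (a joint): Turn of the handwheel, rad: 0 parked, growing clockwise as the operator sees it (from the bottom over his left to the top); hard end stop at 7.85. Locked by a pin until the crank is swung fully out; then it turns with about 4 N at the grip and stays where it is left. 16 mm of ram a turn; the pad meets the cap after 14 mm and yields 6 mm on its spring.
- pad: Black spring pad of 29 mm diameter under the press's ram; origin at the centre of its lower face, 90 mm above the bench at the start.
- vial_2: Bystander: sample vial with a blue cap, 27 mm wide, 60 mm high; origin under its middle.
- crucible_5: Bystander: small metal crucible 28 mm wide, 20 mm high; origin under its middle.
- crucible_8: Bystander: small metal crucible 28 mm wide, 20 mm high; origin under its middle.
- tweezers: Bystander: steel tweezers 131 mm long, 8 mm high; origin under the middle.
- timer: Bystander: white bench timer 38 x 64 x 62 mm; origin under its middle.
- hook_spanner: Bystander: steel hook spanner 208 mm long, 8 mm high; origin under the middle.
- seal_tin: Bystander: round metal tin, 62 mm wide, 22 mm high; origin under its middle.
- brush: Bystander: wooden brush 150 mm long, 10 mm high; origin under the middle.

How it is judged:
By the outcome, as a careful person would: the job done as asked, in the order asked, and still so for the second after the job is handed in, with the robot touching nothing.
It also fails if it takes over 72 s, if anything falls off the work surface, if the arm or the gripper's body presses on something with over 40 N, if the wrist force passes 120 N, or if a joint passes its speed limit or range.

## Working session

There is one attempt and no reset: what is moved stays moved. The work goes in short steps, each a Python script; the robot and the scene stay as the last script left them, time stands still between calls to the robot, and variables do not carry over. Pictures are saved under pics/ and viewed, at most 10 in all, crops included, and the job is handed in when it is done.

```bash
mkdir -p pics; python3 - <<'E'
from cell import r, optics
import numpy as np, cv2
for n in("top","side"):
    im=optics.get_image(n); np.savez(n+".npz",**im)
    cv2.imwrite(f"pics/{n}0.png",cv2.resize(im["pixels"][:,:,::-1],(800,600),interpolation=cv2.INTER_CUBIC))
    T=np.array(im["camera_from_world"]); print(n,im["fx"],im["fy"],im["cx"],im["cy"],im["D"]); print(T.round(4), (-T[:3,:3].T@T[:3,3]).round(3))
print(r.finger_overhang,r.current_ee_rot(),r.current_tool_pos(),r.current_t())
E
```

```text
top 475.860428825809 475.860428825809 262.45371802625857 189.76626661842477 [-0.07615023  0.          0.          0.          0.        ]
[[-0.009  -0.9999  0.0071  0.0423]
 [-0.9923  0.008  -0.1235  0.55  ]
 [ 0.1234 -0.0082 -0.9923  1.863 ]
 [ 0.      0.      0.      1.    ]] [0.316 0.053 1.916]
side 381.88028365649274 381.88028365649274 252.7928041552142 190.89985107957096 [0.00488258 0.         0.         0.         0.        ]
[[-0.945  -0.3264 -0.0228  0.5586]
 [-0.1894  0.6026 -0.7753  0.1534]
 [ 0.2668 -0.7283 -0.6312  1.0706]
 [ 0.      0.      0.      1.    ]] [0.271 0.87  0.807]
0.022 [ 2.12784315e-01  9.77099048e-01 -5.08448990e-04 -1.66152358e-04] [0.22852995 0.49996983 0.25279554] 0.1
```

View pics/top0.png

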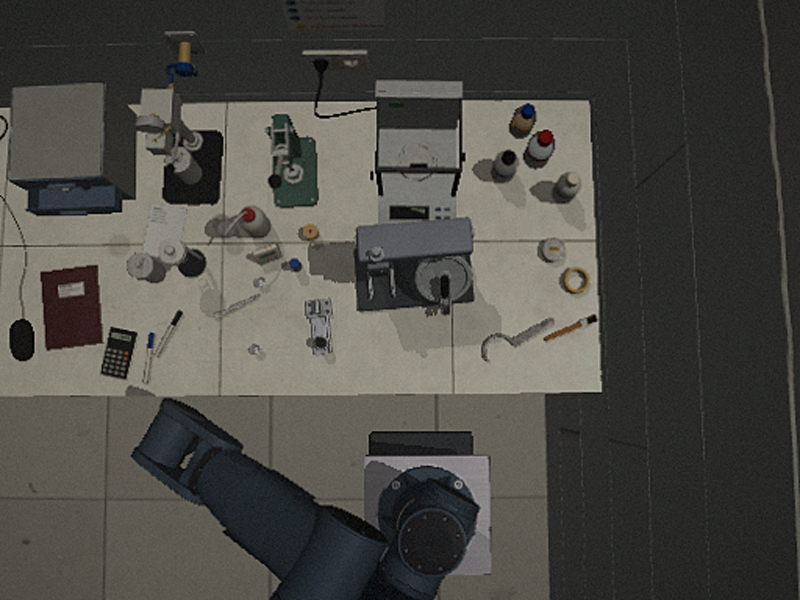

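View pics/side0.png

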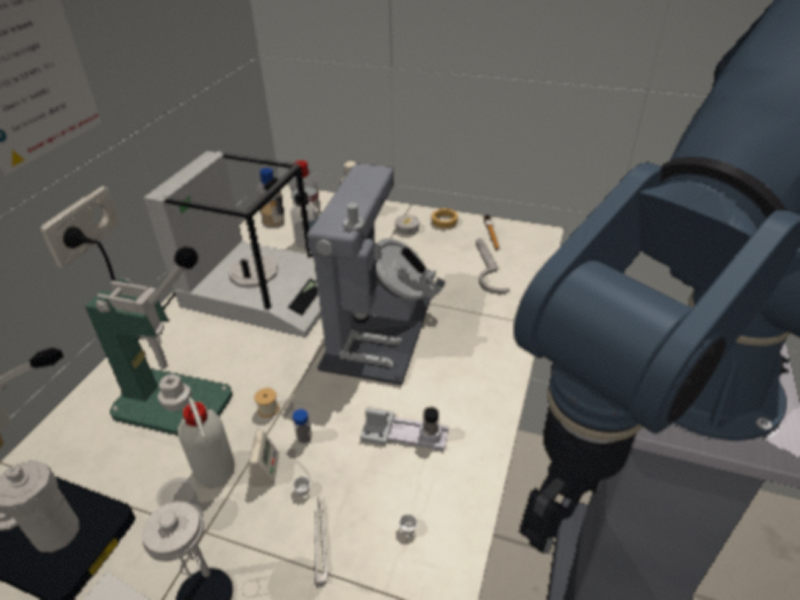

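The top view shows the carrier near (318,325), with its fin end at (318,305) away from the robot and the black cap at (320,342). The press is around (415,265), with its rails at (380,283) and the wheel at (443,280). Next I'll enlarge both views and compute the point clouds.

```bash
cat > h.py <<'E'
import numpy as np, cv2
def load(n): return dict(np.load(n+".npz"))
def K(im): return np.array([[im["fx"],0,im["cx"]],[0,im["fy"],im["cy"]],[0,0,1.]])
def rays(im,uv):
    T=im["camera_from_world"]; R=T[:3,:3]; o=-R.T@T[:3,3]
    p=cv2.undistortPoints(np.array(uv,float).reshape(-1,1,2),K(im),im["D"])[:,0]
    return o,np.c_[p,np.ones(len(p))]@R
def onplane(im,uv,z):
    o,d=rays(im,uv); return o+d*((z-o[2])/d[:,2])[:,None]
def cloud(im):
    h,w=im["depth"].shape; u,v=np.meshgrid(np.arange(w),np.arange(h))
    o,d=rays(im,np.c_[u.ravel(),v.ravel()]); P=o+d*im["depth"].reshape(-1,1)
    P[im["depth"].ravel()==0]=np.nan
    return P.reshape(h,w,3)
def proj(im,P):
    T=im["camera_from_world"]; return cv2.projectPoints(np.array(P,float).reshape(-1,1,3),cv2.Rodrigues(T[:3,:3])[0],T[:3,3],K(im),im["D"])[0][:,0]
E
python3 - <<'E'
from h import *
t=load("top");s=load("side")
a=cv2.resize(t["pixels"][130:235,185:310,::-1],None,fx=6,fy=5.7*1.0,interpolation=cv2.INTER_CUBIC)
a=cv2.resize(t["pixels"][135:235,185:310,::-1],None,fx=6,fy=6,interpolation=cv2.INTER_CUBIC)
cv2.imwrite("pics/tc.png",np.clip(a*1.4,0,255))
b=cv2.resize(s["pixels"][100:295,190:330,::-1],None,fx=3.05,fy=3.05,interpolation=cv2.INTER_CUBIC)
b=cv2.resize(s["pixels"][100:220,195:325,::-1],None,fx=5,fy=5,interpolation=cv2.INTER_CUBIC)
cv2.imwrite("pics/sc.png",np.clip(b*1.3,0,255))
np.set_printoptions(suppress=True,linewidth=200)
for n,im in(("top",t),("side",s)):
    P=cloud(im)
    m=(P[...,0]>.25)&(P[...,0]<.45)&(P[...,1]>.1)&(P[...,1]<.35)
    print(n,"bench z",np.nanmedian(P[m][:,2]))
    for lo,hi,nm in((.006,.02,'low'),(.03,.05,'fin'),(.055,.075,'cap')):
        k=m&(P[...,2]>lo)&(P[...,2]<hi)
        c,l,st,ce=cv2.connectedComponentsWithStats(k.astype(np.uint8))
        for i in range(1,c):
            if st[i,4]>5:
                q=P[l==i]; print(nm,st[i],ce[i].round(1),q.mean(0).round(4),q.min(0).round(3),q.max(0).round(3))
    # press crosshead
    k=(P[...,2]>.24)&(P[...,2]<.31)&(P[...,0]>.35)&(P[...,0]<.8)&(abs(P[...,1])<.25)
    c,l,st,ce=cv2.connectedComponentsWithStats(k.astype(np.uint8)); 
    for i in range(1,c):
        if st[i,4]>40:
            q=P[l==i]; print('cross',st[i],q.mean(0).round(4),q.min(0).round(3),q.max(0).round(3),cv2.minAreaRect(q[:,:2].astype(np.float32)))
E
```

```text
top bench z -0.0017432636102803212
low [205 216   7  10  23] [209.3 221.2] [0.4279 0.2514 0.0125] [0.413 0.244 0.006] [0.449 0.269 0.02 ]
low [201 221   3   7  12] [201.5 223.8] [0.4177 0.2826 0.0107] [0.405 0.277 0.007] [0.429 0.285 0.016]
cap [201 215   7   7  35] [204.3 218.3] [0.4365 0.2658 0.0622] [0.426 0.254 0.056] [0.45  0.279 0.073]
cross [ 227  139   76   34 1836] [0.645  0.0322 0.2891] [ 0.588 -0.101  0.241] [0.697 0.164 0.309] ((0.6429693102836609, 0.030260175466537476), (0.09597042202949524, 0.26614809036254883), 4.055051803588867)
side bench z -0.000537270141260815
low [282 272   5   3  14] [284.1 272.9] [0.4195 0.2451 0.0094] [0.414 0.241 0.007] [0.426 0.249 0.011]
low [268 278  17   9  80] [276.2 282.4] [0.4305 0.2818 0.0112] [0.41  0.268 0.006] [0.45 0.29 0.02]
fin [270 268  11   9  60] [275.2 272.3] [0.4357 0.2746 0.0405] [0.425 0.262 0.03 ] [0.45  0.28  0.049]
cap [271 260  10  11  85] [275.4 264.5] [0.4374 0.2685 0.0633] [0.426 0.254 0.055] [0.449 0.279 0.068]
cross [ 196  104   56   64 2094] [0.6388 0.0679 0.2834] [ 0.589 -0.099  0.24 ] [0.698 0.166 0.31 ] ((0.643584132194519, 0.03311353921890259), (0.09410229325294495, 0.26372388005256653), 4.310862064361572)[ WARN:0@0.049] global loadsave.cpp:1063 imwrite_ Unsupported depth image for selected encoder is fallbacked to CV_8U.
```

View pics/tc.png

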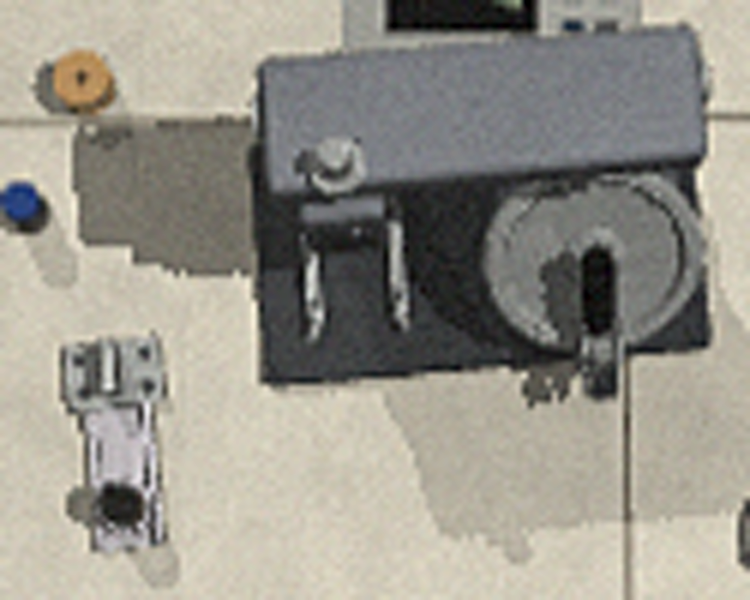

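View pics/sc.png

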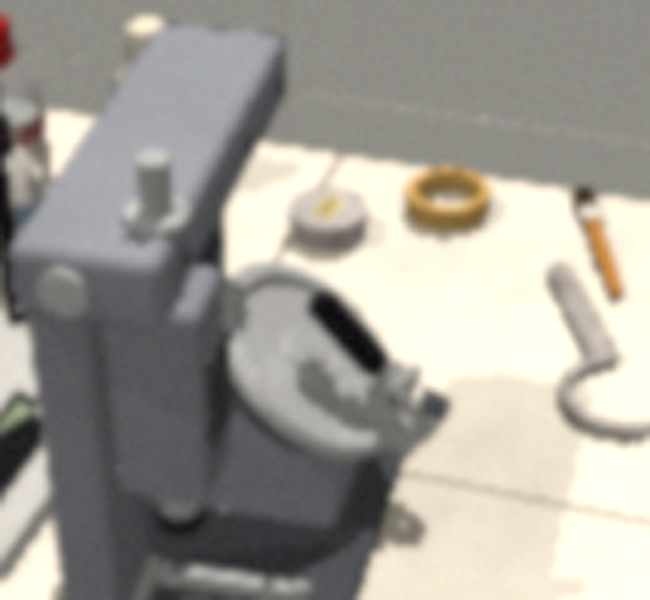

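The top crop shows the carrier with its fin at (108,368), head corners around (62,345) and (160,398), and cap at (121,505). Base front corners are at (263,382) and (708,346), rail ends at (315,335) and (403,325), and the black grip at (598,288). The side crop shows the black grip from (318,295) to (378,368). I'll average several frames and measure these.

```bash
cat > meas.py <<'E'
from cell import r, optics
from h import *
np.set_printoptions(suppress=True,linewidth=200,precision=4)
for n in("top","side"):
    L=[optics.get_image(n) for _ in range(4)]
    im=dict(L[0]); im["pixels"]=np.mean([i["pixels"] for i in L],0); 
    d=np.array([i["depth"] for i in L]); d[d==0]=np.nan; im["depth"]=np.nan_to_num(np.nanmedian(d,0))
    np.savez(n+"m.npz",**im)
t=load("topm");s=load("sidem");gt=t["pixels"].mean(2);gs=s["pixels"].mean(2)
up=lambda u,v:((u+.5)/6-.5+185,(v+.5)/6-.5+135)
def cross(prof,thr,rising=True):   # subpixel crossings
    x=[]
    for i in range(len(prof)-1):
        a,b=prof[i]-thr,prof[i+1]-thr
        if a*b<0 and (b>a)==rising: x.append(i+a/(a-b))
    return x
# base front edge
E=[]
for c in range(232,290):
    p=gt[188:204,c]; 
    x=cross(p,(p[0:3].mean()+p[-3:].mean())/2)
    if x: E.append((c,188+x[0]))
W=onplane(t,E,0.0); f=cv2.fitLine(W[:,:2].astype(np.float32),cv2.DIST_HUBER,0,.001,.001).ravel(); 
res=(W[:,:2]-f[2:])@np.array([-f[1],f[0]]); print("front line",f,"yaw",np.degrees(np.arctan2(f[0],-f[1]) if f[1]<0 else np.arctan2(-f[0],f[1])),"rms",res.std())
E=[]
for v in range(180,196):
    p=gt[v,220:238]; x=cross(p,(p[:3].mean()+p[-3:].mean())/2,False)
    if x: E.append((220+x[-1],v))
W=onplane(t,E,.012); print("left edge",W[[0,-1]],np.median(W,0))
# rails, black grip, cap
print("rails gray rows"); 
for v in range(168,194,2): print(v,gt[v,232:256].astype(int))
def dark(g,x0,x1,y0,y1,thr):
    m=np.zeros_like(g,np.uint8); m[y0:y1,x0:x1]=(g[y0:y1,x0:x1]<thr)
    c,l,st,ce=cv2.connectedComponentsWithStats(m); i=1+np.argmax(st[1:,4]); 
    k=l==i; w=(thr-g)*k; v,u=np.nonzero(k); return np.array([(u*w[k]).sum(),(v*w[k]).sum()])/w.sum(),st[i]
def tri(a,b):
    (o1,d1),(o2,d2)=rays(t,[a]),rays(s,[b]); A=np.c_[d1[0],-d2[0]]; k=np.linalg.lstsq(A,o2-o1,rcond=None)[0]
    p,q=o1+d1[0]*k[0],o2+d2[0]*k[1]; return (p+q)/2,np.linalg.norm(p-q)
a=dark(gt,276,296,170,195,60);b=dark(gs,255,275,155,177,60);print("grip",a,b,tri(a[0],b[0]))
a=dark(gt,198,212,210,226,80);b=dark(gs,266,286,257,276,60);print("cap",a,b,tri(a[0],b[0]))
P=cloud(t);S=cloud(s)
print("cap rays z.064",onplane(t,[dark(gt,198,212,210,226,80)[0]],.058))
print("carrier gray");print(gt[188:206,192:216].astype(int))
E
python3 meas.py
```

```text
front line [ 0.0968 -0.9953  0.5265  0.0475] yaw 5.555127 rms 0.01096526189591182
left edge [[0.594  0.1804 0.012 ]
 [0.5329 0.1774 0.012 ]] [0.5634 0.1783 0.012 ]
rails gray rows
168 [30 28 30 29 32 31 30 26 30 71 70 75 75 81 81 82 72 35 55 31 21 26 26 31]
170 [28 30 26 62 88 85 82 83 86 84 80 80 77 78 80 80 83 19 22 46 23 22 24 26]
172 [ 33  33  25  33  44  42  41  40  38  39  37  29  32  31  31  32  30  52 100  81  30  22  24  26]
174 [ 30  29  30  60  28  24  25  29  19  23  26  29  45  23  30  27  33  36 111 120  32  24  24  25]
176 [ 30  27  28  45  41  24  20  28  22  22  25  23  23  28  31  25  36  25 108 112  12  22  25  27]
178 [ 33  29  28  31  67 130  29  47  47  48  40  41  45  42  41  42  39  16 123 107  40  17  25  23]
180 [ 45  46  25  22 139 129  34  46  45  47  41  41  42  40  41  43  40  16 112 106  66  18  24  27]
182 [ 46  48  22  22 135 124  49  42  45  48  44  43  40  41  40  38  40  18  90 108  92  29  40  21]
184 [ 50  52  47  24 148 106  78  42  47  48  47  51  47  44  43  44  42  18  54  40 114  32  39  41]
186 [ 47  47  46  25  86  85 109  35  46  48  47  
[... 1926 characters left out ...]
9 137]
 [136 137 144  75 110 120  92  51  68  61 139 153  63  80 101 101  92  32  52 129  63 152 140 134]
 [132 136 144  71 101 103  46  32  61  57  73  70  39  81 106 100 118  63 104 126  54 153 139 135]
 [134 137 143  71  87 117  85  68 109 110 104  80  91  99 103 104 130 110 124 114  98 130 141 137]
 [133 136 141 134  68 119 119 119 119 126 116  86  51  59  58  65  65 163  98 121 123 121 141 135]
 [133 135 134 148  56  62  84  86 104  98 123 120 104 104 109 113  40 165  90 122 121 122 139 137]
 [132 133 133 137 120 127  54 109 136 123 129 138 137 117 124 128  37 156  59 141 139 136 140 138]
 [132 130 131 132 140 144  48 123 129 132 131 134 138 113 120 124  63 148  75 147 144 139 137 138]]
```

```bash
sed -i 's/^for n in("top","side"):/for n in():/' meas.py; python3 - <<'E' 2>&1
import contextlib,io
with contextlib.redirect_stdout(io.StringIO()): exec(open("meas.py").read())
def line(W):
    W=W[:,:2].astype(np.float32); f=cv2.fitLine(W,cv2.DIST_HUBER,0,.001,.001).ravel(); return f,((W-f[2:])@np.array([-f[1],f[0]]))
E=[]
for c in range(231,283):
    p=gt[186:204,c]; x=cross(p,80)
    if x: E.append((c,186+x[-1]))
W=onplane(t,E,0.0); k=np.ones(len(W),bool)
for _ in range(4):
    f,_r=line(W[k]); rr=(W[:,:2]-f[2:])@np.array([-f[1],f[0]]); k=abs(rr)<.003
yaw=np.arctan2(f[0],-f[1]) if f[1]<0 else np.arctan2(-f[0],f[1]); print("front",f,k.sum(),len(k),np.degrees(yaw),rr[k].std())
E=[]
for v in range(180,198):
    x=cross(gt[v,220:236],90,False)
    if x: E.append((220+x[-1],v))
L=onplane(t,E,.012); print("left pts",len(L),L[:,1].round(4),L[:,0].round(3))
# crosshead from cloud of both views, top face
for im,C in((t,P),(s,S)):
    k=(abs(C[...,2]-.29)<.008)&(C[...,0]>.5)&(C[...,0]<.8)&(abs(C[...,1])<.25); q=C[k]
    print("crosshead",np.median(q[:,2]),cv2.minAreaRect(q[:,:2].astype(np.float32)))
# rails centre: bright left/right edges
for v in range(176,190):
    g=gt[v]; l=234+np.argmax(g[234:240]); rr=248+np.argmax(g[248:255])
    wl=np.clip(g[l-1:l+2]-45,0,None); wr=np.clip(g[rr-1:rr+2]-45,0,None)
    a=(wl@np.arange(l-1,l+2))/wl.sum(); b=(wr@np.arange(rr-1,rr+2))/wr.sum()
    q=onplane(t,[(a,v),(b,v)],.024); print("rail",v,a.round(2),b.round(2),q[:,:2].ravel())
a=dark(gt,280,290,172,194,40);b=dark(gs,255,273,155,176,45);print("grip",a,b,tri(a[0],b[0]))
a=dark(gt,199,211,213,226,55);b=dark(gs,266,286,257,270,60);print("cap",a,b,tri(a[0],b[0]),onplane(t,[a[0]],.062))
print("fin",onplane(t,[(202.5,195.2)],.046))
print(gt[203:230,196:216].astype(int)); print(gt[172:196,276:294].astype(int)); print(gs[154:180,253:278].astype(int)); print(gs[256:284,264:290].astype(int))
E
```

```text
front [ 0.0778 -0.997   0.5238  0.088 ] 39 52 4.4601655 0.000728244338322083
left pts 18 [0.1896 0.181  0.181  0.1811 0.1813 0.1784 0.1782 0.1779 0.1779 0.1779 0.1771 0.177  0.1771 0.1771 0.177  0.1771 0.177  0.1772] [0.594 0.59  0.586 0.582 0.578 0.574 0.569 0.565 0.561 0.557 0.553 0.549 0.545 0.541 0.537 0.533 0.529 0.525]
crosshead 0.29176979902259836 ((0.6495113372802734, 0.03002658486366272), (0.0832054391503334, 0.2648286819458008), 5.236176490783691)
crosshead 0.29188701338089645 ((0.6489179730415344, 0.03295860439538956), (0.08349122107028961, 0.26008638739585876), 4.585568428039551)
rail 176 235.0 250.52 [0.6082 0.1474 0.6077 0.085 ]
rail 177 236.67 250.47 [0.6041 0.1407 0.6036 0.0853]
rail 178 236.79 250.44 [0.6    0.1402 0.5996 0.0854]
rail 179 236.57 250.48 [0.596  0.1412 0.5955 0.0852]
rail 180 236.47 250.48 [0.5919 0.1415 0.5915 0.0853]
rail 181 236.46 250.43 [0.5878 0.1416 0.5874 0.0855]
rail 182 236.47 251.01 [0.5838 0.1416 0.5833 0.0832]
rail 183 236.44 251.58 [0.5797 0.1417 0.5793 0.0809]
rail 184 236.37 252.0 [0.5757 0.142  0.5752 0.0793]
rail 185 236.17 251.59 [0.
[... 9768 characters left out ...]
  66  69  89 126 143 135 138 160 174 175 172 180 189 192]
 [200 200 198 185 147 113 108 110 111 105  93  86  84  90 106 130 132 121 138 166 180 184 183 187 191 192]
 [197 196 192 169 130 104 101 106 109 107 104 102 100 102 105 109 105 108 139 169 178 179 185 190 191 191]
 [193 191 184 153 116  99  98 100 102 103 102 102 101 100  97  93  92 108 146 171 176 172 181 189 191 190]
 [186 185 180 148 113  99  99  99  99 100  98  96  95  93  92  90  93 116 155 174 175 168 178 189 192 192]
 [160 166 168 142 114 103 103 103 103 101  99  97  94  93  93  96 107 137 168 181 181 174 184 197 201 202]
 [120 129 136 122 107 104 106 108 108 105 103 102 101 103 113 128 139 161 180 188 188 186 196 206 210 210]]
```

```bash
cat >> h.py <<'E'
YAW=np.radians(4.6); O=np.array([.612,.0288,0]); Rp=np.array([[np.cos(YAW),-np.sin(YAW),0],[np.sin(YAW),np.cos(YAW),0],[0,0,1]])
pw=lambda p:O+np.atleast_2d(p)@Rp.T
wp=lambda p:(np.atleast_2d(p)-O)@Rp
a40=np.radians(40); OUT=np.array([-np.sin(a40),0,np.cos(a40)]); UP=np.array([np.cos(a40),0,np.sin(a40)]); YY=np.array([0,1.,0])
E
cat > ov.py <<'E'
from h import *
t=load("topm");s=load("sidem")
WC=np.array([-.0334,-.0695,.106]); MX=-.055
for n,im in(("top",t),("side",s)):
    C=cloud(im); q=wp(C.reshape(-1,3)); 
    rel=q-WC; x,y,z=rel@UP,rel@YY,rel@OUT
    k=(np.hypot(x,y)<.066)&(np.hypot(x,y)>.02)&(abs(z)<.015)&(abs(y)>.014); print(n,"web z",np.median(z[k]),k.sum(), "slope",np.polyfit(x[k],z[k],1))
    k=(abs(q[:,1]-.085)<.014)&(q[:,2]>.296)&(abs(q[:,0])<.08)&(q[:,2]<.35); print("knob",q[k].mean(0),k.sum(),q[k].min(0),q[k].max(0))
th=np.linspace(0,2*np.pi,60)
circ=lambda rad,z:pw(WC+rad*np.outer(np.cos(th),UP)+rad*np.outer(np.sin(th),YY)+z*OUT)
cr=[[-.005,-.13,.292],[-.005,.13,.292],[-.005,.13,.25],[-.005,-.13,.25]]
base=[[.0825,.15,.012],[-.0825,.15,.012],[-.0825,-.15,.012],[.0825,-.15,.012]]
rl=[[[MX+.012,.085+e*.0235,.024],[MX+.092,.085+e*.0235,.024]] for e in(1,-1)]
rl+=[[[MX,.085-.0295,.012],[MX,.085+.0295,.012]]]
hg=lambda d:WC-.052*UP+.026*OUT+d*UP
polys=[circ(.072,.006),pw(cr),pw(base)]+[pw(x) for x in rl]+[pw([hg(.018),hg(.08)])]
def car(o,yaw,pts): return np.array(o)+np.array(pts)@np.array([[np.cos(yaw),-np.sin(yaw),0],[np.sin(yaw),np.cos(yaw),0],[0,0,1]]).T
cy=np.radians(186.2); fin=np.array([.528,.2748]); o=np.r_[fin-.024*-1*np.array([np.cos(cy),np.sin(cy)]),0]
polys+=[car(o,cy,[[0,.022,.01],[.095,.022,.01],[.095,-.022,.01],[0,-.022,.01]]),car(o,cy,[[0,.032,.012],[-.045,.032,.012],[-.045,-.032,.012],[0,-.032,.012],[0,.032,.012]]),car(o,cy,[[-.006,0,.046],[-.042,0,.046]]),car(o,cy,[[.068+.0135*np.cos(a),.0135*np.sin(a),.064] for a in th])]
out=[]
for im,(x0,x1,y0,y1),f in((t,(190,308,138,232),6),(s,(195,295,105,290),3)):
    a=cv2.resize(np.clip(im["pixels"][y0:y1,x0:x1,::-1]*1.4,0,255).astype(np.uint8),None,fx=f,fy=f,interpolation=cv2.INTER_CUBIC)
    for i,p in enumerate(polys):
        u=((proj(im,p)-[x0,y0]+.5)*f-.5).round().astype(int); cv2.polylines(a,[u.reshape(-1,1,2)],False,[(0,0,255),(0,255,0),(255,255,0),(0,255,255)][i%4],1)
    out.append(a)
cv2.imwrite("pics/ovt.png",out[0]);cv2.imwrite("pics/ovs.png",out[1])
E
python3 ov.py
```

```text
top web z -0.007468444602070526 558 slope [-0.00059051 -0.00679909]
knob [0.00960697 0.08569786 0.30888534] 61 [-0.00500247  0.07311779  0.29608806] [0.06546116 0.09834791 0.33187649]
side web z -0.008909839850258488 432 slope [-0.01154217 -0.00744763]
knob [0.0101255  0.08885337 0.30969175] 129 [-0.00452855  0.07103426  0.29611674] [0.02662167 0.09891883 0.32885119]
```

View pics/ovt.png

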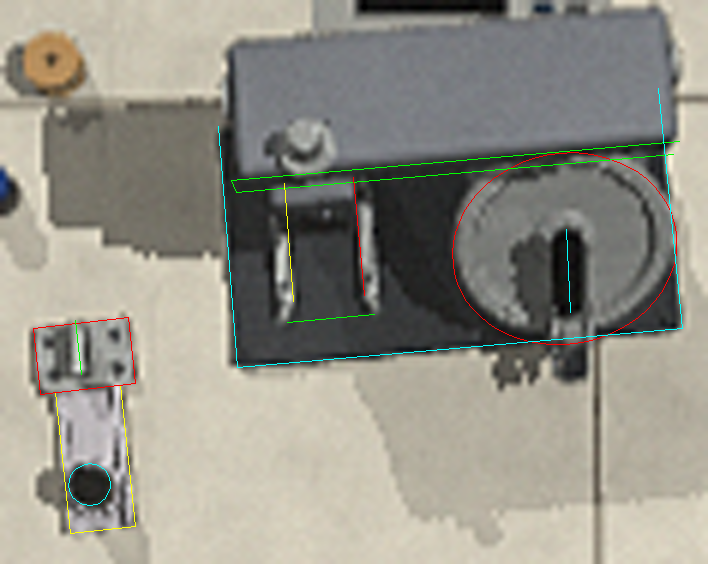

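View pics/ovs.png

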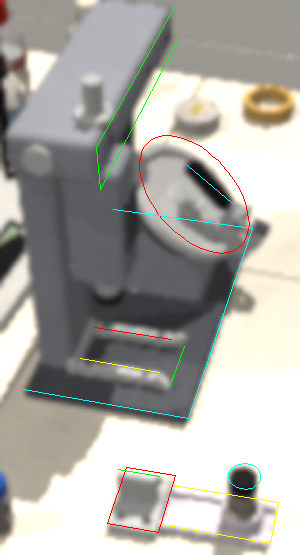

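```bash
python3 - <<'E'
from h import *
np.set_printoptions(suppress=True,linewidth=200,precision=4)
WC=np.array([-.0334,-.0695,.106])
for n in("top","side"):
    im=load(n+"m"); C=cloud(im); rel=wp(C.reshape(-1,3))-WC; x,y,z=rel@UP,rel@YY,rel@OUT; g=im["pixels"].mean(2).ravel(); R=np.hypot(x,y)
    k=(g<30)&(abs(y)<.02)&(abs(x)<.05)&(z>.01)&(z<.05); print(n,"grip: n",k.sum(),"xrange",np.percentile(x[k],[2,98]),"y med",np.median(y[k]),"top out pct",np.percentile(z[k],[10,50,90]))
    for lo,hi in((.0,.012),(.012,.02),(.02,.03),(.03,.045),(.045,.055),(.055,.062),(.062,.068),(.068,.072),(.072,.078)):
        k=(R>lo)&(R<hi)&(abs(z)<.03)&(abs(y)>.014*(lo>.013)); print(lo,k.sum(),np.percentile(z[k],[15,50,85]) if k.sum() else '')
    k=(abs(z)<.012)&(R<.09)&(z>-.012); ux=x[k];uy=y[k]; print("extent x",ux.min(),ux.max(),"y",uy.min(),uy.max())
E
```

```text
top grip: n 67 xrange [-0.0388  0.0281] y med 0.0016079883703706416 top out pct [0.0279 0.0334 0.0394]
0.0 9 [-0.0084 -0.0034  0.0282]
0.012 39 [-0.0072 -0.0055 -0.0027]
0.02 55 [-0.0105 -0.0084 -0.0063]
0.03 148 [-0.0109 -0.0084 -0.0061]
0.045 155 [-0.0103 -0.0082 -0.0061]
0.055 125 [-0.0087 -0.0051 -0.0018]
0.062 125 [-0.0046 -0.002  -0.0004]
0.068 53 [-0.0073 -0.0051 -0.0025]
0.072 14 [-0.0082 -0.0056 -0.0025]
extent x -0.08609796325073212 0.064791466096971 y -0.06891530307822002 0.07111981182445676
side grip: n 63 xrange [-0.0274  0.0247] y med 0.007076123053970117 top out pct [0.0244 0.0296 0.034 ]
0.0 46 [-0.0056 -0.0027  0.0258]
0.012 70 [-0.0071 -0.005   0.0235]
0.02 53 [-0.0102 -0.0093 -0.0087]
0.03 135 [-0.0101 -0.0095 -0.0088]
0.045 100 [-0.0102 -0.0093 -0.0084]
0.055 73 [-0.0089 -0.0046 -0.0032]
0.062 120 [-0.0049 -0.0037 -0.0027]
0.068 113 [-0.0113 -0.0067 -0.0037]
0.072 13 [-0.0106 -0.0078 -0.0054]
extent x -0.08362564108350332 0.08854674606768284 y -0.06862297028003478 0.07208261953093305
```

Both overlays match the rails, base, crosshead, carrier and vial cap. The wheel rim overlay sits about 6 px too low, and depth puts the disc about 8 mm further in, so I've corrected that. Next is the pick.

```bash
cat >> h.py <<'E'
from scipy.spatial.transform import Rotation as Ro
def quat(z,y):
    z=np.array(z,float)/np.linalg.norm(z); y=np.array(y,float); y-=z*(y@z); y/=np.linalg.norm(y)
    return Ro.from_matrix(np.c_[np.cross(y,z),y,z]).as_quat()
def head(deg): a=np.radians(deg); return [np.cos(a),np.sin(a),0]
WC=np.array([-.0297,-.0685,.0993]); MX=-.055
DN=[0,0,-1]
E
python3 - <<'E'
from cell import r
from h import *
f=np.array([.528,.2748])
for p in (96.2,-83.8):
    for nm,pos,h in(("pick",[*f,.039],p),("place",[*pw([MX-.027,.085,0])[0,:2],.051],p-181.6)):
        print(p,nm,np.round(r.inverse_kinematics(list(pos),quat(DN,head(h))),2))
zt=Rp@-OUT
for sg in(1,-1):
    for th in(-90,0,90,180):
        c=WC+.052*(np.cos(np.radians(th))*UP+np.sin(np.radians(th))*YY)+.08*OUT
        print(sg,th,np.round(r.inverse_kinematics(list(pw(c)[0]),quat(zt,sg*(Rp@YY))) or [],2))
E
```

```text
96.2 pick [ 0.4   0.72  1.66 -0.    0.76 -1.28]
96.2 place [ 0.11  0.62  1.83 -0.    0.7   1.6 ]
-83.8 pick [ 0.4   0.72  1.66 -0.    0.76  1.86]
-83.8 place [ 0.11  0.62  1.83 -0.    0.7  -1.54]Traceback (most recent call last):
  File "<stdin>", line 11, in <module>
ValueError: The truth value of an array with more than one element is ambiguous. Use a.any() or a.all()
```

```bash
python3 - <<'E'
from cell import r
from h import *
f=[.528,.2748]; q=quat(DN,head(96.2))
r.set_gripper(.5,60)
r.move_to(f+[.16],q); r.move_linear(f+[.039],vel=.12)
r.set_gripper(0,70)
print("open",r.current_opening(),"ff",r.current_finger_force(),r.current_contact_force().round(1))
r.move_linear(f+[.075],vel=.06)
print("open",r.current_opening(),r.current_contact_force().round(1),r.current_torque().round(2))
r.move_linear([.45,.24,.2],vel=.25)
r.move_to([.44,.22,.2],quat(DN,head(5)))
r.move_to([.44,.18,.2],quat(DN,head(-85.4)))
print(r.current_q().round(2),r.current_opening(),r.current_t())
zt=Rp@-OUT
for sg in(1,-1):
    for th in(-90,0,90,180):
        c=WC+.052*(np.cos(np.radians(th))*UP+np.sin(np.radians(th))*YY)+.08*OUT
        k=r.inverse_kinematics(list(pw(c)[0]),quat(zt,sg*(Rp@YY))); print(sg,th,None if k is None else np.round(k,2))
from cell import optics
out=[]
for n,(x0,x1,y0,y1) in(("top",(180,310,130,260)),("side",(190,400,80,300))):
    im=optics.get_image(n); np.savez(n+"1.npz",**im); out.append(cv2.resize(im["pixels"][y0:y1,x0:x1,::-1],(400,400),interpolation=cv2.INTER_CUBIC))
cv2.imwrite("pics/held.png",np.hstack(out))
E
```

```text
open 0.10181196374124181 ff 69.32230710983276 [-1.2 -2.1  7. ]
open 0.10285948088500695 [-0.6  0.7 -3.8] [ 0.06 -0.05 -0.02]
[0.29 0.29 1.89 0.   0.96 1.78] 0.10210776369930072 8.2167
1 -90 [-0.4   0.34  2.14  1.52  0.3   2.82]
1 0 None
1 90 [-0.14  0.31  2.2   1.91  0.15  2.62]
1 180 [-0.31  0.35  2.29  2.12  0.29  2.27]
-1 -90 [-0.4   0.34  2.14  1.52  0.3  -0.32]
-1 0 [-0.24  0.31  2.07  1.14  0.23  0.19]
-1 90 [-0.14  0.31  2.2   1.91  0.15 -0.52]
-1 180 [-0.31  0.35  2.29  2.12  0.29 -0.87]
```

View pics/held.png

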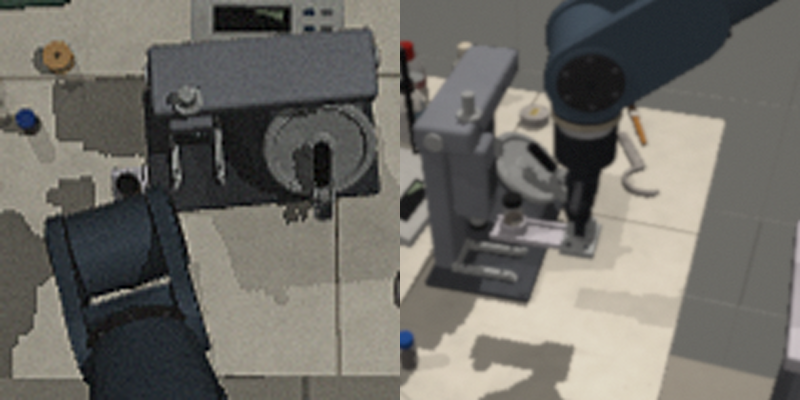

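The carrier is held level, vial end forward and clear. Its cap is at (127,180) in the left half and the fin is under the gripper at (578,240). I'll insert it now while watching the force.

```bash
cat > ins.py <<'E'
from cell import r
from h import *
q=quat(DN,head(-85.4)); P=lambda x,z,dy=0:list(pw([x,.085+dy,z])[0])
r.move_to(P(-.200,.12),q); r.move_linear(P(-.194,.054),vel=.1)
f0=r.current_contact_force(); print("base",f0.round(1),r.current_t())
dy=0; x=-.194; z=.054
def step(x,z,vel=.05):
    r.move_linear(P(x,z,dy),vel=vel); f=Rp.T@(r.current_contact_force()-f0); print(round(x,4),round(z,4),round(dy,4),f.round(1)); return f
f=step(-.165,z)
f=step(-.155,z)
while f[2]<3 and z>.0495: z-=.001; f=step(x:=-.155,z,.02)
z+=.0005; x=-.155
while x<-.070:
    x+=.004 if x<-.092 else .0015
    f=step(x,z,.04)
    if abs(f[1])>8: dy+=.0007*np.sign(f[1])
    if -f[0]>18: break
    if f[2]>15: z+=.001
print("end",wp(r.current_tool_pos()),r.current_opening(),r.current_t())
E
python3 ins.py
```

```text
base [ 0.8  1.  -4. ] 9.6833
-0.165 0.054 0 [-1.6 -1.6 -0.7]
-0.155 0.054 0 [-1.5 -0.4 -0.5]
-0.155 0.053 0 [-0.5 -1.2 -0.3]
-0.155 0.052 0 [-0.7 -0.7 -0.4]
-0.155 0.051 0 [-4.1 -0.8  5.3]
-0.151 0.0515 0 [ 0.1 -1.6  1. ]
-0.147 0.0515 0 [-1.3 -0.1  1.2]
-0.143 0.0515 0 [-1.1 -0.9  1.5]
-0.139 0.0515 0 [-1.5 -1.1  3.4]
-0.135 0.0515 0 [-2.7 -1.3  4.7]
-0.131 0.0515 0 [-2.6 -1.8  5.9]
-0.127 0.0515 0 [-4.4 -0.5  7.4]
-0.123 0.0515 0 [-4.8  0.4  7.5]
-0.119 0.0515 0 [-5.4 -1.4  8.5]
-0.115 0.0515 0 [-5.  -1.8  8.4]
-0.111 0.0515 0 [-6.3 -1.2  9.9]
-0.107 0.0515 0 [-5.8 -1.1 10.9]
-0.103 0.0515 0 [-5.5 -0.7 11.1]
-0.099 0.0515 0 [-6.2 -1.7 10.5]
-0.095 0.0515 0 [-6.4 -0.9 12.2]
-0.091 0.0515 0 [-6.  -0.2 11.8]
-0.0895 0.0515 0 [-10.6  -2.   15.6]
-0.088 0.0525 0 [-1.1 -1.3 -1.3]
-0.0865 0.0525 0 [-1.4 -1.2 -1.2]
-0.085 0.0525 0 [-0.7 -1.  -1.3]
-0.0835 0.0525 0 [-0.8 -0.3 -1.2]
-0.082 0.0525 0 [-0.4 -1.  -0.2]
-0.0805 0.0525 0 [-3.4  0.1  0.2]
-0.079 0.0525 0 [-11.8  -0.9   5.8]
-0.0775 0.0525 0 [-20.3  -1.   10.5]
end [[-0.08093815  0.0850257   0.05182902]] 0.10436821651034923 17.7667
```

```bash
cat > rel.py <<'E'
from cell import r, optics
from h import *
P=lambda x,z,dy=0:list(pw([x,.085+dy,z])[0])
r.move_linear(P(-.0790,.0515),vel=.03); print(r.current_contact_force().round(1))
r.set_gripper(.4); print("released",r.current_contact_force().round(1))
r.move_linear(P(-.083,.11),vel=.12)
r.move_linear(P(-.130,.11),vel=.2); r.set_gripper(0,60)
r.move_linear(P(-.130,.066),vel=.15)
f0=r.current_contact_force(); x=-.122
while x<-.09:
    r.move_linear(P(x,.066),vel=.04); f=Rp.T@(r.current_contact_force()-f0); print(round(x,4),f.round(1))
    if -f[0]>9: break
    x+=.002
print(wp(r.current_tool_pos()))
r.move_linear(P(-.14,.07),vel=.15); r.move_linear(P(-.15,.2),vel=.25)
print(r.current_t())
E
python3 rel.py
```

```text
[-14.5  -1.1  10.1]
released [ 0.  -1.1  0.4]
-0.122 [ 0.2 -0.6 -0.2]
-0.12 [ 1.2 -0.6 -0.2]
-0.118 [ 0.7 -0.2  0.1]
-0.116 [ 0.2  0.8 -0.4]
-0.114 [ 0.3 -0.  -0. ]
-0.112 [ 0.9  0.3 -0.7]
-0.11 [-3.9 -0.2  1.4]
-0.108 [-13.   -0.9   8.9]
[[-0.11037853  0.08499172  0.06557578]]
23.4167
```

The carrier is home: fin contact came at the predicted spot on both pushes. Next is the crank. I'll pinch the folded grip and check the opening and side force.

```bash
cat >> h.py <<'E'
LEAN=np.radians(25); TZ=np.array([np.sin(LEAN),0,-np.cos(LEAN)]); QC=quat(Rp@TZ,-(Rp@YY)); PV=WC-.052*UP+.026*OUT
def tcp(hp,off=.009,dy=0): return list(pw(np.array(hp)-off*TZ+dy*YY)[0])   # handle point lies off ahead of the TCP
E
cat > g.py <<'E'
from cell import r, optics
from h import *
hp=PV+.055*UP
r.set_gripper(.6,50)
r.move_to(tcp(hp+.09*OUT),QC); print(r.current_q().round(2))
# approach along OUT; offset the handle point 6 mm ahead of the grasp point
r.move_linear(tcp(hp+.03*OUT),vel=.15); f0=r.current_contact_force()
for k in(.02,.01,.004,0):
    r.move_linear(tcp(hp+k*OUT),vel=.06); f=Rp.T@(r.current_contact_force()-f0); print(k,f.round(1))
    if np.linalg.norm(f)>8: break
out=[]
for n,(x0,x1,y0,y1) in(("top",(230,310,140,220)),("side",(205,305,100,200))):
    im=optics.get_image(n); out.append(cv2.resize(im["pixels"][y0:y1,x0:x1,::-1],(400,400),interpolation=cv2.INTER_CUBIC))
cv2.imwrite("pics/pinch.png",np.hstack(out))
r.set_gripper(0,40); f=Rp.T@(r.current_contact_force()-f0)
print("opening",r.current_opening(),r.current_finger_force(),f.round(1),r.current_t())
E
python3 g.py
```

```text
[-0.25  0.22  2.06  0.31  0.47  0.99]
0.02 [-0.5  0.8 -1.2]
0.01 [ 0.2  0.4 -0.5]
0.004 [-0.3  0.5 -1. ]
0 [-0.2  1.1 -1.8]
opening 0.22336316337065007 38.87872874736786 [-1.8 -6.2 -1.4] 26.8083
```

View pics/pinch.png

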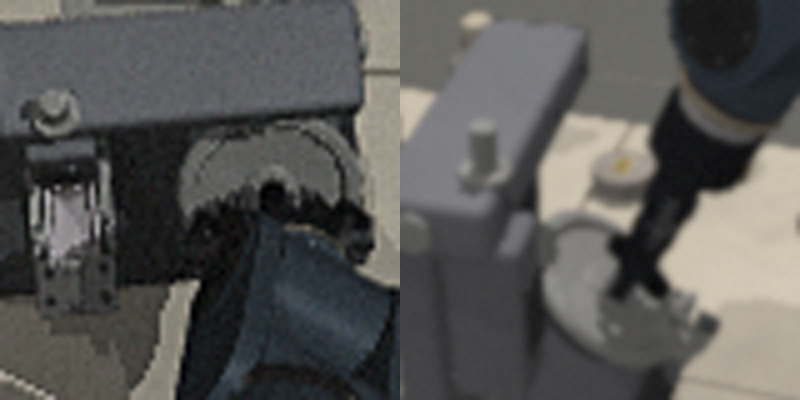

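The picture shows the carrier between the rails (left half, around (72,220)) and the jaws straddling the grip at (640,265). The opening of 0.22 matches the 20 mm sleeve. Now the swing.

```bash
cat > sw.py <<'E'
from cell import r, optics
from h import *
f0=np.zeros(3)
for th in np.r_[np.arange(.1,1.11,.1),np.arange(1.15,1.63,.05)]:
    hp=PV+.055*(np.cos(th)*UP+np.sin(th)*OUT)
    r.move_linear(tcp(hp,dy=-.001),vel=.06); f=Rp.T@r.current_contact_force()
    tang=-np.sin(th)*UP+np.cos(th)*OUT; rad=np.cos(th)*UP+np.sin(th)*OUT
    print(th.round(2),"tang %.1f rad %.1f y %.1f"%(f@tang,f@rad,f[1]),"open %.3f"%r.current_opening())
    if -f@tang>25 or abs(f@rad)>30: break
print(r.current_t())
E
python3 sw.py
```

```text
0.1 tang -4.8 rad -3.8 y -6.1 open 0.225
0.2 tang -5.1 rad -6.5 y -5.5 open 0.223
0.3 tang -4.5 rad -6.2 y -7.4 open 0.226
0.4 tang -4.7 rad -7.7 y -7.6 open 0.231
0.5 tang -5.5 rad -10.3 y -6.2 open 0.224
0.6 tang -5.8 rad -10.4 y -6.3 open 0.225
0.7 tang -4.9 rad -11.7 y -6.1 open 0.223
0.8 tang -5.8 rad -10.9 y -5.6 open 0.226
0.9 tang -5.9 rad -11.4 y -4.5 open 0.227
1.0 tang -5.1 rad -11.1 y -4.5 open 0.226
1.1 tang -5.4 rad -9.0 y -3.4 open 0.223
1.15 tang -5.6 rad -9.1 y -2.8 open 0.222
1.2 tang -5.1 rad -5.5 y -2.8 open 0.226
1.25 tang -6.5 rad -6.6 y -1.2 open 0.231
1.3 tang -9.1 rad -8.3 y -1.3 open 0.224
1.35 tang -9.1 rad -6.9 y -0.0 open 0.223
1.4 tang -12.0 rad -6.0 y 1.8 open 0.224
1.45 tang -12.1 rad -4.4 y 1.6 open 0.224
1.5 tang -15.5 rad -4.2 y 2.5 open 0.230
1.55 tang -16.7 rad -1.5 y 1.6 open 0.226
1.6 tang -20.1 rad 1.8 y 2.7 open 0.225
32.0583
```

```bash
sed -e 's/np.r_\[.*\]:/np.arange(1.64,1.81,.04):/' -e 's/>25/>38/' sw.py > sw2.py; cat >> sw2.py <<'E'
im=optics.get_image("side"); cv2.imwrite("pics/lat.png",cv2.resize(im["pixels"][100:220,195:325,::-1],None,fx=5,fy=5,interpolation=cv2.INTER_CUBIC))
print(wp(r.current_tool_pos()))
E
python3 sw2.py
```

```text
1.64 tang -4.0 rad 3.9 y -4.1 open 0.223
1.68 tang -3.8 rad 2.2 y -4.1 open 0.219
1.72 tang -1.6 rad -0.3 y -4.6 open 0.215
1.76 tang -0.7 rad 5.4 y -3.8 open 0.209
1.8 tang 0.4 rad 3.8 y -3.6 open 0.200
33.3083
[[-0.13489746 -0.06913135  0.12633674]]
```

View pics/lat.png

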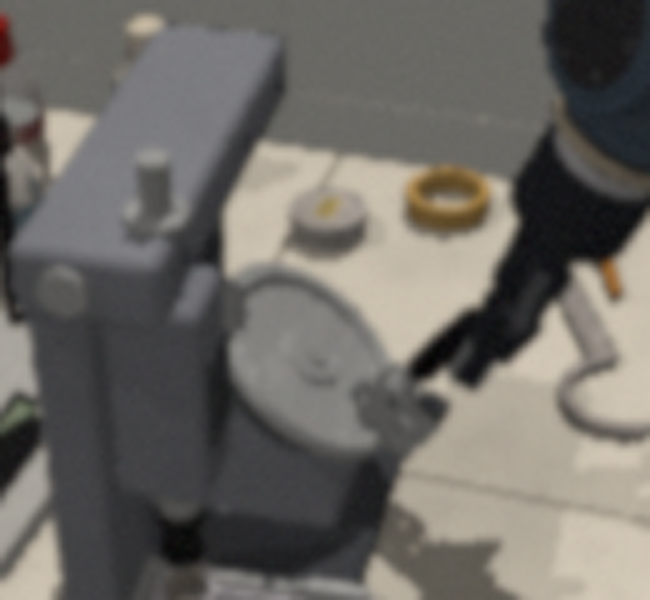

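The picture shows the jaws at (470,345) sliding past the handle, which stands at about (405,380) to (475,320). The force dropped to 4 N, which looks like a slip, so I'll push from the hub side with shut fingers.

```bash
cat > push.py <<'E'
from cell import r, optics
from h import *
im=optics.get_image("side")
for th in(1.2,1.35,1.45,1.57): print(th,((proj(im,pw([PV+d*(np.cos(th)*UP+np.sin(th)*OUT) for d in(.018,.08)]))-[195,100])*5).round(0).tolist())
r.set_gripper(.6,60)
p=np.array(r.current_tool_pos())
r.move_linear(list(p-.07*(Rp@TZ)),vel=.2)
r.move_linear(tcp(PV+.07*UP+.13*OUT,.022,-.001),QC,vel=.25); r.set_gripper(0)
r.move_linear(tcp(PV+.07*UP+.056*OUT,.022,-.001),vel=.2)
f0=r.current_contact_force(); s=.06
while s>.008:
    r.move_linear(tcp(PV+s*UP+.056*OUT,.022,-.001),vel=.05); f=Rp.T@(r.current_contact_force()-f0)
    print("s %.4f"%s,"UP %.1f OUT %.1f y %.1f"%(f@UP,f@OUT,f[1]))
    if f@UP>24: break
    s-=.003 if f@UP<3 else .0015
p=(wp(r.current_tool_pos())[0]+.022*TZ-PV); print("tip UP,OUT",p@UP,p@OUT,r.current_t())
E
python3 push.py
```

```text
1.2 [[410.0, 367.0], [444.0, 292.0]]
1.35 [[414.0, 369.0], [462.0, 301.0]]
1.45 [[416.0, 370.0], [474.0, 308.0]]
1.57 [[419.0, 372.0], [486.0, 317.0]]
s 0.0600 UP 1.1 OUT -0.8 y -0.4
s 0.0570 UP 1.5 OUT -1.6 y 0.3
s 0.0540 UP 0.8 OUT -0.5 y -0.2
s 0.0510 UP 1.8 OUT -0.3 y 0.3
s 0.0480 UP 0.1 OUT -0.4 y -0.5
s 0.0450 UP 1.3 OUT -0.1 y -0.3
s 0.0420 UP 1.0 OUT 0.1 y 0.3
s 0.0390 UP -0.0 OUT -0.5 y 0.6
s 0.0360 UP 0.4 OUT 0.1 y -0.4
s 0.0330 UP 0.0 OUT -0.3 y 0.7
s 0.0300 UP 0.5 OUT 1.1 y -0.3
s 0.0270 UP 1.0 OUT -0.3 y -0.3
s 0.0240 UP 0.7 OUT -0.1 y -0.4
s 0.0210 UP 0.2 OUT -1.0 y -0.2
s 0.0180 UP 5.6 OUT 0.5 y 0.4
s 0.0165 UP 8.4 OUT 2.9 y -0.6
s 0.0150 UP 10.7 OUT 3.7 y 0.2
s 0.0135 UP 14.2 OUT 4.4 y 0.0
s 0.0120 UP 17.2 OUT 5.3 y 0.2
s 0.0105 UP 21.0 OUT 7.2 y 0.4
s 0.0090 UP 22.5 OUT 8.0 y 0.0
tip UP,OUT 0.015018939127101276 0.05617581457402107 41.1667
```

Contact came right where a fully swung handle should be, and it held rigidly at 22 N, so it's latched against its stop. I'll pinch it along its axis and wind.

```bash
cat > wind.py <<'E'
from cell import r, optics
from h import *
D=.081
c=np.zeros(3)
pt=lambda ph:WC-.052*np.cos(ph)*UP+.052*np.sin(ph)*YY+D*OUT
for ph in np.arange(0,8.1,.3): assert r.inverse_kinematics(tcp(pt(ph)),QC) is not None,ph
p=np.array(r.current_tool_pos()); r.move_linear(list(p+Rp@(.01*UP)),vel=.1); r.move_linear(list(p+Rp@(.015*UP+.08*OUT)),vel=.25)
r.set_gripper(.6,80); r.move_linear(tcp(pt(0)+.08*OUT),vel=.2); f0=r.current_contact_force()
r.move_linear(tcp(pt(0)),vel=.15); print("in",(Rp.T@(r.current_contact_force()-f0)).round(1))
r.set_gripper(0,80); print("open",r.current_opening(),(Rp.T@(r.current_contact_force()-f0)).round(1),r.current_t())
ph=0; i=0
while ph<8.2:
    ph+=.25 if ph<7.2 else .1
    rad=-np.cos(ph)*UP+np.sin(ph)*YY; tan=np.sin(ph)*UP+np.cos(ph)*YY
    r.move_linear(list(np.array(tcp(pt(ph)+c))),vel=.1); f=Rp.T@(r.current_contact_force()-f0); fr,ft=f@rad,f@tan
    c=c+8e-5*fr*rad; i+=1
    if i%2==0 or i<5 or ph>7.2: print("%.2f tan %.1f rad %.1f out %.1f open %.3f"%(ph,ft,fr,f@OUT,r.current_opening()),end=" | ")
    if i<9 and ft<-25 or ft<-35: print("stop");break
    if ph>7.85 and ft<-22: print("end");break
a=wp(np.array(r.current_tool_pos()))[0]+.009*TZ-WC-c; print("actual angle",np.arctan2(a@YY,-a@UP)%(2*np.pi),np.hypot(a@YY,a@UP),c,r.current_t())
E
python3 wind.py
```

```text
in [0.7 0.5 0.6]
open 0.2138571529027451 [-6.2 -0.3 10.3] 43.8917
0.25 tan 3.8 rad -2.2 out 12.0 open 0.222 | 0.50 tan 3.9 rad -2.6 out 12.7 open 0.215 | 0.75 tan 3.7 rad -1.7 out 12.9 open 0.217 | 1.00 tan 4.0 rad -3.0 out 12.6 open 0.220 | 1.50 tan 2.5 rad -1.9 out 12.2 open 0.216 | 2.00 tan 0.6 rad -2.0 out 10.7 open 0.216 | 2.50 tan 1.7 rad -0.3 out 8.7 open 0.219 | 3.00 tan 3.4 rad 0.3 out 9.1 open 0.218 | 3.50 tan 3.7 rad -0.4 out 7.1 open 0.217 | 4.00 tan 5.1 rad 1.6 out 9.3 open 0.221 | 4.50 tan 6.3 rad 2.0 out 10.4 open 0.220 | 5.00 tan 3.4 rad -1.0 out 10.6 open 0.221 | 5.50 tan 3.8 rad -1.2 out 11.5 open 0.216 | 6.00 tan 4.6 rad -1.4 out 12.0 open 0.217 | 6.50 tan 4.4 rad 0.1 out 11.2 open 0.216 | 7.00 tan 3.2 rad 0.8 out 11.5 open 0.214 | 7.25 tan 2.4 rad 0.4 out 12.5 open 0.216 | 7.35 tan 0.3 rad -1.5 out 11.7 open 0.217 | 7.45 tan -1.4 rad -0.8 out 10.9 open 0.217 | 7.55 tan -0.4 rad -1.4 out 11.3 open 0.220 | 7.65 tan -1.7 rad -0.8 out 11.2 open 0.221 | 7.75 tan -2.4 rad -1.0 out 10.2 open 0.217 | 7.85 tan -2.7 rad -0.0 out 11.5 open 0.217 | 7.95 tan -5.9 rad -0.2 out 5.5 open 0.216 | 8.05 tan -18.4 rad -2.8 out 7.0 open 0.214 | 8.15 tan -24.8 rad -5.2 out 2.2 open 0.217 | end
actual angle 1.693844426776757 0.052130897130786 [ 0.00074859 -0.00234814  0.00062814] 54.3583
```

```bash
python3 - <<'E'
from cell import r, optics
from h import *
r.set_gripper(.5); print(r.current_contact_force().round(1))
p=np.array(r.current_tool_pos()); r.move_linear(list(p+Rp@(.11*OUT)),vel=.2); r.move_linear([.35,-.15,.32],vel=.3)
im=optics.get_image("side"); np.savez("sidef.npz",**im)
a=cv2.resize(im["pixels"][100:220,195:295,::-1],None,fx=5,fy=5,interpolation=cv2.INTER_CUBIC)
t=optics.get_image("top"); np.savez("topf.npz",**t)
b=cv2.resize(t["pixels"][140:220,230:290,::-1],(300,400),interpolation=cv2.INTER_CUBIC)
o=np.zeros((600,800,3),np.uint8); o[:600,:500]=a; o[:400,500:]=b; cv2.imwrite("pics/final.png",o)
PVn=WC+.052*YY+.026*OUT
print("expect handle side px",((proj(im,pw([PVn,PVn+.018*OUT,PVn+.08*OUT]))-[195,100])*5).round().tolist()); print(r.current_t())
E
```

```text
[ 0.2  0.8 -0.5]
expect handle side px [[318.0, 385.0], [336.0, 369.0], [404.0, 312.0]]
56.4
```

View pics/final.png

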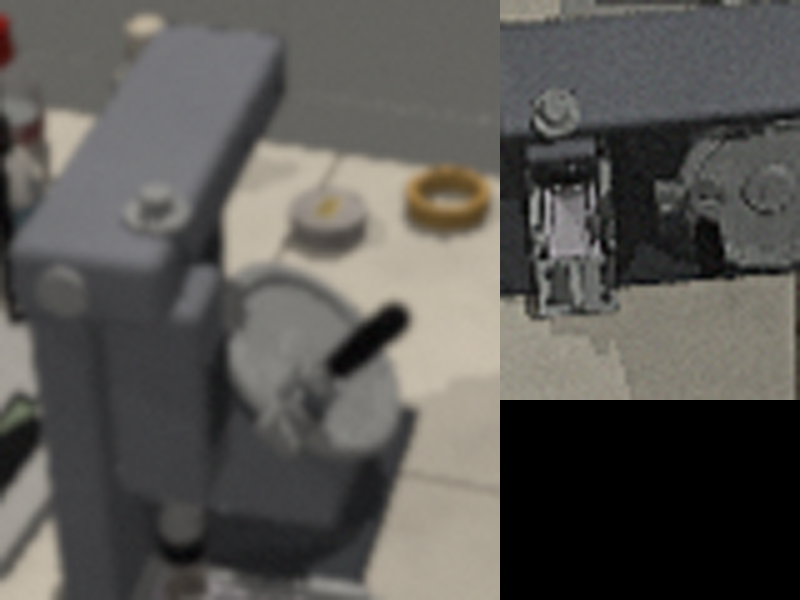

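The final picture shows the crank standing out, with its grip from (335,372) to (402,315) within a few pixels of the predicted end-stop position. The ram spindle has dropped at (155,200), and the pad is down over the carrier at (182,545).

```bash
python3 -c "
from cell import r
print(r.hand_in())"
```

```text
the job is handed in; nothing more can be done
None
```

I handed the job in at about 56 s on the robot's clock. The carrier is turned and home against the stop, the crank is out, and the wheel is wound clockwise to its end stop with the pad down on the vial. The latch was judged from a 22 N push on the handle, not seen directly.

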